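# Unlock the gauge drawer with the T-handle key

## Task

Take the T-handle key out of its block and put it in the round lock on top of the grey gauge case: the square keyway inside the lock stands at an unknown angle, so feel gently for it until the key drops fully home, its collar flat on the lock. Then turn the key clockwise until the hidden bolt lets the drawer spring open, and let go, leaving the key home in the turned lock. Do not force the key, and leave the other things on the bench where they are.

Things in the scene. Friction and masses are not known exactly. Their poses are not given: they have to be found in the camera images.
- key: loose upright square-ended service key, 100 to 170 g. Origin: centre of its black T handle, 46 mm long (key x), 12 wide (y), 18 high (z, up). Below: round 12 mm shank; steel collar 30 mm across, underside 38 mm below the origin; square end 11 x 11 mm, sides along key x and y, tip 63 mm below the origin, last 2 mm tapered to 10.7 mm. The end is the same after a quarter turn
- holder: fixed black block, 56 x 50 mm and 36 mm high on an 80 x 66 mm plate; origin at the centre of its underside. A close-fitting square hole, 28 mm deep, holds the key's end at the start, handle along the block's x, collar resting on the block; the key must rise 25 mm to be free
- case: grey steel case, fixed, 220 mm (x) x 240 mm (y) x 110 mm high; origin at the centre of its underside. The drawer's front, with a bar handle, is its -x face
- lock_mouth (a point): centre of the lock's round steel face, 4 mm above the case's lid; axes as the case's. A funnel 25 mm across narrows within 4 mm to a round bore 16.6 mm across, which the key's end enters at any angle. With the key fully home, collar flat on the face, the key's origin is 38 mm above this point
- keyway (a point): point 10 mm below lock_mouth: centre of the rigid flat top of the turning core, at the bottom of the bore. In it a square hole 12 mm wide, 18 deep. Locked, its sides lie at an unknown angle, -0.2 to 1.3 rad from the case's x (+ counter-clockwise from above). The key drops in within about 0.1 rad of it; else it stands on the core, its origin 53 mm above lock_mouth
- core (a joint): angle of the lock's core (rad): 0 locked, grows as it is turned clockwise seen from above, stops at 1.05; friction about 0.05 Nm, no spring, stays where it is left. The bolt frees the drawer at about 0.85
- drawer (a joint): how far the drawer is out (m): 0 shut and bolted; when the bolt is withdrawn a spring drives it about 0.05 m out towards -x of the case
- battery: black battery pack, 90 x 58 x 30 mm, loose, origin at the centre of its underside; to be left alone
- probe: conical steel probe, 44 mm across its foot, 78 mm tall, loose, origin at the centre of its underside; to be left alone
- driver: red-handled screwdriver, 170 mm long, lying along its x axis, loose; to be left alone
Not all that is in view belongs to the job. Leave any brown, pink or turquoise look-alike of the key alone.

How it is judged:
On the way, in this order (a step that is already met when the one before it is completed fails the run):
1. the key is fully home in the lock, its collar on the face, before the core is turned (horizontal distance between key and lock_mouth below 0.005 m and z of key in the frame of lock_mouth below 0.0405 m and angle between key's own z axis and vertical below 0.1 rad and value of joint core below 0.6 rad and value of joint drawer below 0.005 m), for 0.1 s.
2. the key, still home, has turned the core and the bolt has let the drawer spring out (z of key in the frame of lock_mouth below 0.0415 m and value of joint core above 0.8 rad and value of joint drawer above 0.025 m), for 0.1 s.
At the end, for the whole second after the job is handed in: The core is turned more than 0.8 rad, the drawer stands more than 25 mm out, and the key is left at rest in the lock, fully home (collar within 3.5 mm of the face), upright within 0.1 rad (all of step 2 and horizontal distance between key and lock_mouth below 0.005 m and angle between key's own z axis and vertical below 0.1 rad and linear speed of key below 0.02 m/s); the robot touches nothing.
It fails at once if the key is forced: more than 45 N between the key and the case, its lock included (contact force between key and case above 45 N).
It fails at once if the battery, the probe or the screwdriver is moved by more than 25 mm (distance of any of battery, probe, driver from where it was at the start of the episode above 0.025 m).
It also fails if it takes over 70 s, if anything falls off the work surface, if the arm or the gripper's body presses on something with over 40 N, if the wrist force passes 120 N, or if a joint passes its speed limit or range.

## Robot

A 6-joint arm with a two-finger parallel gripper is mounted at the origin on the work surface. World frame = base frame: x ahead of the robot, y to its left, z up, the work surface at z = 0. Lengths are in m, angles in rad, forces in N, time in s.
With the tool pointing down it reaches from about 0.325 to 0.875 m from the base axis. Payload 4.4 kg.
Tool frame: the origin (TCP) lies where the fingers leave the gripper's body, on its centre line; the fingertips stand 73 mm ahead of it and the grasp point (between the pads) lies 54 mm ahead of it; z points along the fingers, y is the line along which they close (so a half turn about z gives the same grasp; the last joint's range is limited). The gripper opens to 85 mm and grips with 20 to 120 N. Pads are 22 mm wide; open, the fingers measure 114 mm over their backs; the gripper's body (76 mm by 85 mm) begins 54 mm behind the grasp point. The pads swing forward as they close: fully open they stand 13 mm farther back than shut.
Start: joints at [0.978, 0.207, 1.542, -0, 1.393, -0.15], TCP at [0.246, 0.52, 0.304] pointing down, gripper open.
Joint ranges: [-2.73, 2.73], [-0.86, 2.22], [0.23, 2.46], [-1.11, 4.25], [0.08, 2.63], [-2.82, 2.82]. Speed limits (rad/s): [2.79, 2.79, 3.14, 3.14, 3.14, 3.14].

## Interface

Orientations are given as a unit quaternion [x, y, z, w].
In Python, from station import robot gives the robot as it stands. The module is installed in compiled form; this text tells all that it offers.
- The arm moves only by the tool send_rows, never from a script. Its argument "increments" is a list of rows, each an object with "delta_pos": the shift along the tool's x, y, z normalised to -1 to 1, where 1 is 20 cm, a list of three; "twist": the turn, a rotation vector about the tool's x, y, z normalised to -1 to 1, where 1 is 90 degrees, a list of three; "fingers": the opening in per cent of the stroke, from 0 (shut) to 100 (fully open). A call has 1 to 10 rows; each row is the pose to reach, as a shift and turn from the pose commanded when the call began, along the tool's axes at that moment; what a row does not reach only later rows make up. A row lasts 1/12 s, in which the tool goes at most 41.7 mm and 7.16 degrees, less where a joint would pass 70% of its speed; a pose out of reach is approached as far as the arm can. A call with a number of a shift or a turn outside -1 to 1 is refused whole. A call with a gripper value outside its range is refused whole. The fingers move at their own pace and stop on an object; the grip force is fixed at half the most. Time passes only in rows, so rows that repeat a pose let the fingers close. It gives the time, the measured TCP pose, the force, the opening and the grip force at its end, in the units of the state.
- robot.read_state(): the state, without advancing time (a new reading comes with each control period).
- robot.camera(name): name is "side" or "top"; returns a dict with "img" (400x640x3 uint8, red, green, blue), "depth" (400x640 float32, m along the optical axis (not along the pixel's ray), 0 where there is no reading), "K" (3x3 intrinsics, pixels), "extrinsics" (4x4, takes a point from camera to world coordinates). Camera axes: x right, y down, z forward; pixel columns grow to the right and rows downward; lengths in m; the calibration is good to about 2 mm. A picture is of the moment at which its call begins.
- robot.job_done(): hands the job in; it is judged then, once.
The state is a dict: "t": time; "joints": joint angles; "joint_vel": joint speeds; "joint_efforts": joint torques, N m; "ee_pos": TCP position; "orientation": TCP orientation; "force": force on the tool from outside, world axes, zero at the start; "torque": the same for the moment, N m; "opening": finger opening in m; "grasp_force": force on a finger pad.
Only numpy, scipy, OpenCV 4.12 (cv2) and the standard library are available. Lean on these libraries where they do the work, as an engineer would, in place of code of your own. Each camera call takes 0.05 s, during which the arm holds its last target. There are 200 camera calls.

## Working session

There is one attempt and no reset: what is moved stays moved. The work goes in short steps, Python scripts to look and compute and a tool call to move; the robot and the scene stay as the last step left them, time stands still between calls to the robot, and variables do not carry over. Pictures are saved under pics/ and viewed, at most 10 in all, crops included, and the job is handed in when it is done.

Besides the shell and the picture viewer there is one more tool, called after "Call:" as name([rows], argument=value, ...), one row to a line, values as JSON. send_rows: Moves the arm, as the interface text tells. Scaled input: -1 to 1 covers 20 cm each way for a shift and 90 degrees each way for a turn. Its arguments: {"type":"object","properties":{"increments":{"type":"array","items":{"type":"object","properties":{"delta_pos":{"type":"array","items":{"type":"number"}},"twist":{"type":"array","items":{"type":"number"}},"fingers":{"type":"number"}}}}},"required":["increments"]}

```bash
mkdir -p pics; python3 - <<'E'
from station import robot
import cv2,numpy as np
for n in("top","side"):
    c=robot.camera(n); cv2.imwrite(f"pics/{n}0.png",c["img"][:,:,::-1]); np.savez(n+"0.npz",**c)
    print(n,c["K"].tolist(),c["extrinsics"].round(4).tolist())
print(robot.read_state())
E
```

```text
top [[434.08606904776843, 0.0, 318.43798772261033], [0.0, 434.08606904776843, 202.10309405698257], [0.0, 0.0, 1.0]] [[-0.0033, -0.9852, 0.1712, 0.4154], [-1.0, 0.003, -0.0021, 0.0342], [0.0016, -0.1712, -0.9852, 1.2555], [0.0, 0.0, 0.0, 1.0]]
side [[457.17595825749254, 0.0, 322.21930659198347], [0.0, 457.17595825749254, 207.58799900766437], [0.0, 0.0, 1.0]] [[0.8232, -0.3891, 0.4135, 0.1469], [-0.5674, -0.5907, 0.5737, -0.5962], [0.0211, -0.7068, -0.7071, 0.8583], [0.0, 0.0, 0.0, 1.0]]
{'t': 0.1, 'joints': array([ 9.77445290e-01,  2.07360539e-01,  1.54285345e+00, -4.27588484e-06,
        1.39349783e+00, -1.50523732e-01]), 'joint_vel': array([-0.00151994, -0.00264141, -0.00303679, -0.00094605,  0.00021776,
       -0.00047849]), 'joint_efforts': array([ 8.13241877e-04, -3.84088898e+01, -2.92547929e+01, -4.38881477e-05,
        4.77647685e-03,  6.06006509e-06]), 'ee_pos': array([0.24609762, 0.5190655 , 0.302807  ]), 'orientation': array([ 2.19608491e-01,  9.75587509e-01, -9.87897855e-04, -3.83114263e-04]), 'force': array([-0.11280035,  0.10438803,  0.12760858]), 'torque': array([ 0.01155853, -0.02556673, -0.01772376]), 'grasp_force': 0.0, 'opening': 0.0855183914373028}
```

View pics/top0.png

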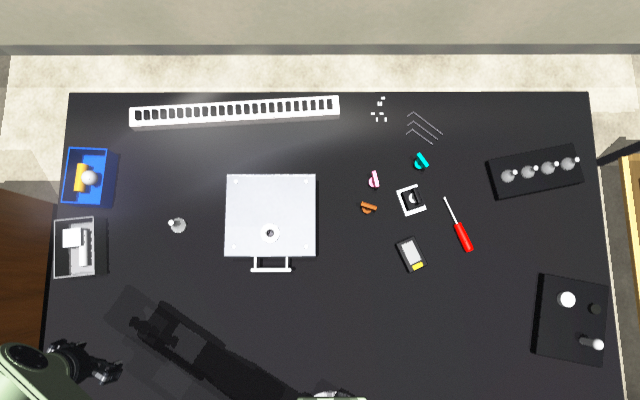

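View pics/side0.png

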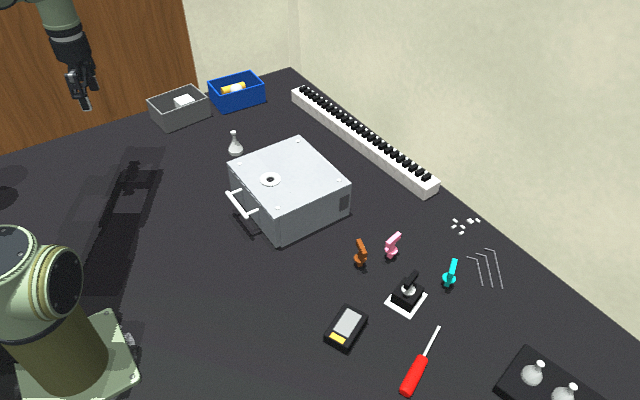

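The top view shows the case around (270,215) with its lock at (270,233), and the holder with the black key at (411,199). The look-alikes are at (369,208), (374,180) and (421,160). I'll zoom in on the key and the lock and take depth readings.

```bash
cat > h.py <<'E'
import numpy as np,cv2
def pt(c,u,v,z=None):
    K=c["K"];E=c["extrinsics"];r=E[:3,:3]@np.array([(u-K[0,2])/K[0,0],(v-K[1,2])/K[1,1],1.]);o=E[:3,3]
    if z is None:
        return o+r*c["depth"][int(round(v)),int(round(u))]
    return o+r*(z-o[2])/r[2]
E
python3 - <<'E'
from h import *
t=np.load("top0.npz");s=np.load("side0.npz")
def crop(c,u,v,w,h,k): return cv2.resize(c["img"][v:v+h,u:u+w,::-1],None,fx=k,fy=k,interpolation=cv2.INTER_CUBIC)
a=crop(t,380,170,66,50,6);b=crop(t,240,215,66,50,6);c=crop(s,375,260,66,50,6);d=crop(s,240,155,66,50,6)
cv2.imwrite("pics/crops.png",np.vstack([np.hstack([a,b]),np.hstack([c,d])]))
# world height map for key from top depth
for (u0,v0,u1,v1,c,n) in((392,180,432,220,t,"key top"),):
    P=np.array([[*pt(c,u,v),u,v] for v in range(v0,v1) for u in range(u0,u1)])
    for lo,hi in((.055,.075),(.075,.105),(.03,.045),(.0015,.012)):
        q=P[(P[:,2]>lo)&(P[:,2]<hi)]; 
        if len(q): print(n,lo,hi,len(q),q.mean(0).round(4), q[:,:2].min(0).round(4),q[:,:2].max(0).round(4), cv2.minAreaRect((q[:,:2]*1000).astype(np.float32)))
P=np.array([[*pt(t,u,v),u,v] for v in range(165,262) for u in range(215,325)])
q=P[(P[:,2]>.1)&(P[:,2]<.125)];print("lid",len(q),q.mean(0).round(4),cv2.minAreaRect((q[:,:2]*1000).astype(np.float32)))
g=cv2.cvtColor(t["img"],cv2.COLOR_RGB2GRAY)
print(g[224:243,258:283])
E
```

```text
key top 0.055 0.075 17 [ 6.331000e-01 -2.361000e-01  6.790000e-02  4.146471e+02  1.978235e+02] [ 0.6153 -0.2487] [ 0.6519 -0.2289] ((632.7526245117188, -235.59188842773438), (39.92449951171875, 7.405427932739258), 29.83600425720215)
key top 0.075 0.105 79 [ 6.377000e-01 -2.387000e-01  8.190000e-02  4.166582e+02  1.952785e+02] [ 0.6156 -0.2503] [ 0.6617 -0.2277] ((638.3894653320312, -239.0044403076172), (46.152488708496094, 12.1489839553833), 18.055442810058594)
key top 0.03 0.045 249 [ 6.350000e-01 -2.352000e-01  3.600000e-02  4.118675e+02  1.991928e+02] [ 0.604  -0.2705] [ 0.6712 -0.207 ] ((638.2101440429688, -239.33351135253906), (56.40896224975586, 52.79686737060547), 18.64449119567871)
key top 0.0015 0.012 386 [ 6.360000e-01 -2.380000e-01  3.900000e-03  4.104456e+02  2.008653e+02] [ 0.582  -0.3009] [ 0.6987 -0.1828] ((640.0700073242188, -241.8936767578125), (115.77107238769531, 118.1165771484375), 88.5792465209961)
lid 7366 [5.789000e-01 1.604000e-01 1.095000e-01 2.702248e+02 2.156643e+02] ((581.1027221679688, 161.13815307617188), (240.59228515625, 219.37380981445312), 89.9961242
[... 1304 characters left out ...]
51 247 175 180 157 196 245 254 255 255
  255 255 254 227 246 247 247]
 [246 246 247 251 255 255 255 255 254 255 249 250 247 251 255 255 255 255
  255 255 235 247 246 246 247]
 [246 246 246 248 255 255 255 255 255 255 255 255 255 255 255 255 255 255
  255 252 227 247 246 246 246]
 [246 247 247 247 253 255 255 255 255 255 254 255 255 255 255 255 255 255
  254 197 247 247 246 247 246]
 [247 248 248 248 248 254 254 254 255 255 254 255 255 255 255 255 255 252
  245 236 248 248 247 246 247]
 [247 248 248 248 248 248 246 250 254 255 255 255 255 255 255 254 254 220
  247 247 248 248 247 247 247]
 [248 247 247 248 248 249 248 247 239 254 254 254 254 254 254 246 248 247
  247 247 247 248 247 247 248]]
```

View pics/crops.png

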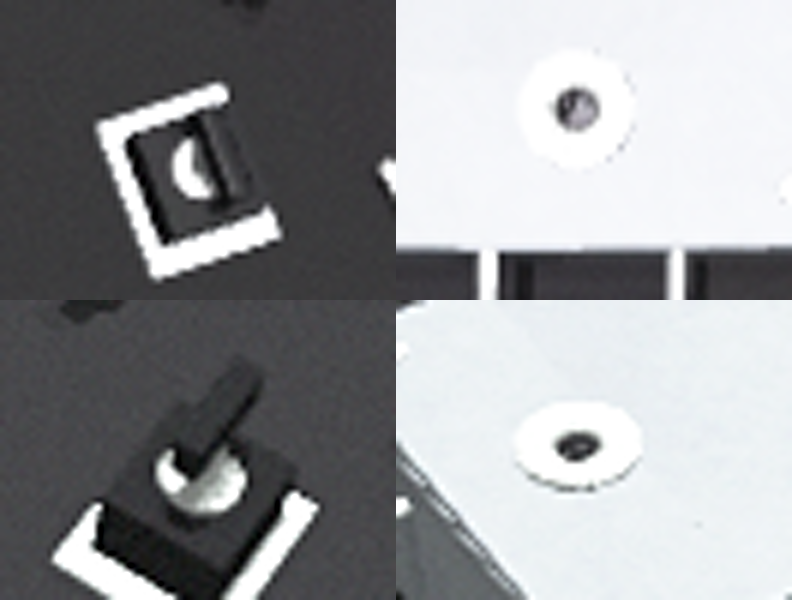

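The crops show the handle (0.638, -0.239, yaw about 18°) and the lock ring near top (270,233) and side (271,179). Next I'll locate the lock centre and move to the key.

```bash
python3 - <<'E'
from h import *
for n,(u,v) in(("top",(270,233)),("side",(271,180))):
    c=np.load(n+"0.npz");g=cv2.cvtColor(c["img"],cv2.COLOR_RGB2GRAY)
    w=15;m=np.zeros_like(g)
    m[v-w:v+w,u-w:u+w]=(g[v-w:v+w,u-w:u+w]>=252)
    cs,_=cv2.findContours(m,cv2.RETR_EXTERNAL,cv2.CHAIN_APPROX_NONE);k=max(cs,key=cv2.contourArea)
    P=np.array([pt(c,*p[0].astype(float),z=.114)[:2] for p in k])
    A=np.c_[2*P,np.ones(len(P))];s=np.linalg.lstsq(A,(P**2).sum(1),rcond=None)[0]
    d=np.zeros_like(g);d[v-8:v+8,u-8:u+8]=(g[v-8:v+8,u-8:u+8]<235)&(g[v-8:v+8,u-8:u+8]>0)
    ys,xs=np.nonzero(d)
    print(n,"ring",s[:2],np.sqrt(s[2]+s[0]**2+s[1]**2),"hole",pt(c,xs.mean(),ys.mean(),z=.112)[:2],len(xs))
# tool-frame shift
from station import robot
from scipy.spatial.transform import Rotation as R
st=robot.read_state();r=R.from_quat(st["orientation"])
print(r.as_matrix().round(4).tolist())
print("to above key",(r.inv().apply(np.array([.638,-.239,.20])-st["ee_pos"])/.2).round(3), "twist", -(108-64.6)/90)
E
```

```text
top ring [0.53222032 0.16128084] 0.02427016721408909 hole [0.53270601 0.16091203] 54
side ring [0.53337941 0.16264076] 0.023827098060385923 hole [0.52866682 0.15448318] 60
[[-0.9035, 0.4285, -0.0012], [0.4285, 0.9035, -0.0018], [0.0003, -0.0021, -1.0]]
to above key [-3.395 -2.584  0.518] twist -0.4822222222222223
```

Call:
send_rows([
  {"delta_pos":[-1,-0.76,0],"twist":[0,0,0],"fingers":60},
  {"delta_pos":[-1,-0.76,0],"twist":[0,0,0],"fingers":60},
  {"delta_pos":[-1,-0.76,0],"twist":[0,0,0],"fingers":60},
  {"delta_pos":[-1,-0.76,0],"twist":[0,0,0],"fingers":60},
  {"delta_pos":[-1,-0.76,0],"twist":[0,0,0],"fingers":60},
  {"delta_pos":[-1,-0.76,0],"twist":[0,0,0],"fingers":60},
  {"delta_pos":[-1,-0.76,0],"twist":[0,0,0],"fingers":60},
])

```text
t: 0.68
ee_pos: [0.3645, 0.2911, 0.3035]
orientation: [0.223, 0.975, -0.002, 0.001]
force: [0.6, 0.5, -0.0]
opening: 0.0509
grasp_force: 0.0
```

Call:
send_rows([
  {"delta_pos":[-1,-0.76,0],"twist":[0,0,0],"fingers":60},
  {"delta_pos":[-1,-0.76,0],"twist":[0,0,0],"fingers":60},
  {"delta_pos":[-1,-0.76,0],"twist":[0,0,0],"fingers":60},
  {"delta_pos":[-1,-0.76,0],"twist":[0,0,0],"fingers":60},
  {"delta_pos":[-1,-0.76,0],"twist":[0,0,0],"fingers":60},
  {"delta_pos":[-1,-0.76,0],"twist":[0,0,0],"fingers":60},
  {"delta_pos":[-1,-0.76,0],"twist":[0,0,0],"fingers":60},
])

```text
t: 1.27
ee_pos: [0.4802, 0.068, 0.3039]
orientation: [0.223, 0.975, -0.001, 0.001]
force: [0.5, 0.2, 0.4]
opening: 0.0516
grasp_force: 0.0
```

Call:
send_rows([
  {"delta_pos":[-1,-0.76,0.1],"twist":[0,0,-0.48],"fingers":60},
  {"delta_pos":[-1,-0.76,0.1],"twist":[0,0,-0.48],"fingers":60},
  {"delta_pos":[-1,-0.76,0.1],"twist":[0,0,-0.48],"fingers":60},
  {"delta_pos":[-1,-0.76,0.1],"twist":[0,0,-0.48],"fingers":60},
  {"delta_pos":[-1,-0.76,0.1],"twist":[0,0,-0.48],"fingers":60},
  {"delta_pos":[-1,-0.76,0.1],"twist":[0,0,-0.48],"fingers":60},
  {"delta_pos":[-1,-0.76,0.1],"twist":[0,0,-0.48],"fingers":60},
  {"delta_pos":[-1,-0.76,0.1],"twist":[0,0,-0.48],"fingers":60},
])

```text
t: 1.93
ee_pos: [0.5938, -0.1517, 0.2824]
orientation: [-0.153, 0.988, 0.0, -0.001]
force: [-0.8, 0.4, 0.3]
opening: 0.0508
grasp_force: 0.0
```

```bash
cat >> h.py <<'E'
from scipy.spatial.transform import Rotation as R
def go(st,goal,yaw):
    "units for moves to TCP goal, tool y at yaw deg, pointing down"
    r=R.from_quat(st["orientation"]);y=np.radians(yaw)
    ty=np.array([np.cos(y),np.sin(y),0]);tz=np.array([0,0,-1.]);tx=np.cross(ty,tz)
    g=R.from_matrix(np.c_[tx,ty,tz])
    print("d",(r.inv().apply(np.array(goal)-st["ee_pos"])/.2).round(4),"tw",((r.inv()*g).as_rotvec()/(np.pi/2)).round(4),"pos",st["ee_pos"].round(4),"yaw",np.degrees(np.arctan2(*r.as_matrix()[[1,0],1])).round(2),"F",st["force"].round(2),"T",st["torque"].round(3),"t",st["t"],"op",st["opening"],st["grasp_force"],"j6",st["joints"][5].round(2))
E
python3 -c "
from h import *;from station import robot
go(robot.read_state(),[.638,-.239,.2],108)"
```

```text
d [-0.079  -0.4833  0.4114] tw [ 0.0006 -0.0008 -0.004 ] pos [ 0.5938 -0.1517  0.2824] yaw 107.64 F [-0.83  0.42  0.26] T [0.059 0.045 0.031] t 1.9333 op 0.05075522006541357 0.0 j6 -2.27
```

Call:
send_rows([
  {"delta_pos":[-0.079,-0.483,0.41],"twist":[0,0,-0.004],"fingers":60},
  {"delta_pos":[-0.079,-0.483,0.41],"twist":[0,0,-0.004],"fingers":60},
  {"delta_pos":[-0.079,-0.483,0.41],"twist":[0,0,-0.004],"fingers":60},
  {"delta_pos":[-0.079,-0.483,0.41],"twist":[0,0,-0.004],"fingers":60},
  {"delta_pos":[-0.079,-0.483,0.41],"twist":[0,0,-0.004],"fingers":60},
  {"delta_pos":[-0.079,-0.483,0.41],"twist":[0,0,-0.004],"fingers":60},
])

```text
t: 2.43
ee_pos: [0.6376, -0.2347, 0.2017]
orientation: [-0.158, 0.987, 0.001, -0.0]
force: [-0.2, 0.1, -0.3]
opening: 0.0512
grasp_force: 0.0
```

```bash
python3 -c "
from h import *;from station import robot
c=robot.camera('side')
cv2.imwrite('pics/s1.png',c['img'][:,:,::-1])
go(robot.read_state(),[.638,-.239,.130],108)"
```

```text
d [ 0.0079 -0.0196  0.3671] tw [-0.0003  0.0009  0.0029] pos [ 0.6382 -0.2348  0.2034] yaw 108.26 F [-0.38  0.28  0.82] T [-0.015 -0.005  0.004] t 2.4833 op 0.05102718742847975 0.0 j6 -2.37
```

View pics/s1.png

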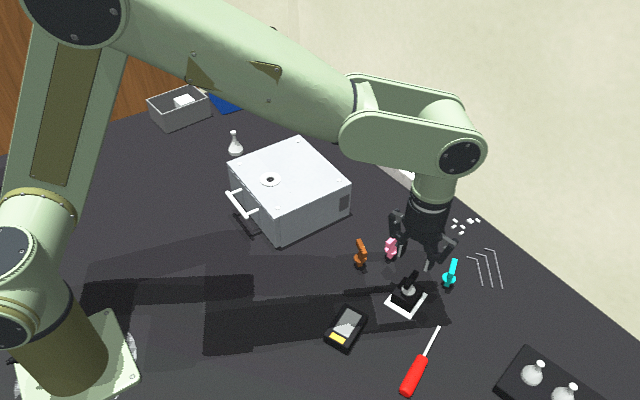

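The gripper stands above the holder, around (425,255), and is clear of the look-alikes. Descending.

Call:
send_rows([
  {"delta_pos":[0.004,-0.02,0.1],"twist":[0,0,0],"fingers":60},
  {"delta_pos":[0.004,-0.02,0.2],"twist":[0,0,0],"fingers":60},
  {"delta_pos":[0.004,-0.02,0.3],"twist":[0,0,0],"fingers":60},
  {"delta_pos":[0.004,-0.02,0.36],"twist":[0,0,0],"fingers":60},
  {"delta_pos":[0.004,-0.02,0.36],"twist":[0,0,0],"fingers":60},
  {"delta_pos":[0.004,-0.02,0.36],"twist":[0,0,0],"fingers":60},
  {"delta_pos":[0.004,-0.02,0.36],"twist":[0,0,0],"fingers":60},
])

```text
t: 3.07
ee_pos: [0.6394, -0.2406, 0.1324]
orientation: [-0.158, 0.987, -0.001, 0.002]
force: [0.5, -0.1, 0.5]
opening: 0.0514
grasp_force: 0.0
```

```bash
python3 -c "
from h import *;from station import robot
go(robot.read_state(),[.638,-.239,.130],108)"
```

```text
d [0.0041 0.0099 0.0118] tw [-0.0016  0.0017  0.0025] pos [ 0.6394 -0.2406  0.1324] yaw 108.23 F [ 0.51 -0.14  0.53] T [0.006 0.023 0.027] t 3.0667 op 0.05138672070850761 0.0 j6 -2.38
```

Call:
send_rows([
  {"delta_pos":[0.003,0.006,0.01],"twist":[0,0,0],"fingers":60},
  {"delta_pos":[0.003,0.006,0.01],"twist":[0,0,0],"fingers":60},
  {"delta_pos":[0.003,0.006,0.01],"twist":[0,0,0],"fingers":0},
  {"delta_pos":[0.003,0.006,0.01],"twist":[0,0,0],"fingers":0},
  {"delta_pos":[0.003,0.006,0.01],"twist":[0,0,0],"fingers":0},
  {"delta_pos":[0.003,0.006,0.01],"twist":[0,0,0],"fingers":0},
  {"delta_pos":[0.003,0.006,0.01],"twist":[0,0,0],"fingers":0},
  {"delta_pos":[0.003,0.006,0.01],"twist":[0,0,0],"fingers":0},
  {"delta_pos":[0.003,0.006,0.01],"twist":[0,0,0],"fingers":0},
  {"delta_pos":[0.003,0.006,0.01],"twist":[0,0,0],"fingers":0},
])

```text
t: 3.9
ee_pos: [0.6374, -0.2399, 0.1282]
orientation: [-0.158, 0.987, -0.0, 0.0]
force: [-0.6, -0.2, 2.7]
opening: 0.0113
grasp_force: 58.7
```

```bash
python3 -c "
from h import *;from station import robot
go(robot.read_state(),[.638,-.239,.130],108)
robot.camera('top')
go(robot.read_state(),[.638,-.239,.130],108)"
```

```text
d [-0.0043  0.0035 -0.0092] tw [-0.0003  0.0001  0.0021] pos [ 0.6374 -0.2399  0.1282] yaw 108.19 F [-0.63 -0.22  2.74] T [-0.022  0.105 -0.037] t 3.9 op 0.011269676447475225 58.7167306401534 j6 -2.38
d [-0.0044  0.0037 -0.0093] tw [-0.0002  0.0001  0.0021] pos [ 0.6374 -0.24    0.1281] yaw 108.19 F [-0.31 -1.39  2.1 ] T [-0.035  0.128 -0.009] t 3.95 op 0.010929995531986045 58.74907105579041 j6 -2.38
```

Call:
send_rows([
  {"delta_pos":[0,0,-0.05],"twist":[0,0,0],"fingers":0},
  {"delta_pos":[0,0,-0.1],"twist":[0,0,0],"fingers":0},
  {"delta_pos":[0,0,-0.18],"twist":[0,0,0],"fingers":0},
  {"delta_pos":[0,0,-0.3],"twist":[0,0,0],"fingers":0},
  {"delta_pos":[0,0,-0.45],"twist":[0,0,0],"fingers":0},
  {"delta_pos":[0,0,-0.6],"twist":[0,0,0],"fingers":0},
  {"delta_pos":[0,0,-0.75],"twist":[0,0,0],"fingers":0},
  {"delta_pos":[0,0,-0.8],"twist":[0,0,0],"fingers":0},
  {"delta_pos":[0,0,-0.8],"twist":[0,0,0],"fingers":0},
  {"delta_pos":[0,0,-0.8],"twist":[0,0,0],"fingers":0},
])

```text
t: 4.78
ee_pos: [0.6371, -0.2396, 0.2879]
orientation: [-0.158, 0.987, -0.0, 0.0]
force: [-0.7, -0.4, -1.4]
opening: 0.0111
grasp_force: 59.2
```

```bash
python3 -c "
from h import *;from station import robot
go(robot.read_state(),[.5325,.1615,.260],80)
c=robot.camera('side')
cv2.imwrite('pics/s2.png',cv2.resize(c['img'][100:300,300:540,::-1],None,fx=3,fy=3))"
```

```text
d [-0.1292  2.0688  0.1394] tw [-1.000e-04  1.000e-04  3.132e-01] pos [ 0.6371 -0.2396  0.2879] yaw 108.19 F [-0.69 -0.35 -1.42] T [-0.029 -0.029 -0.022] t 4.7833 op 0.01105062923980126 59.16331720654853 j6 -2.38
```

View pics/s2.png

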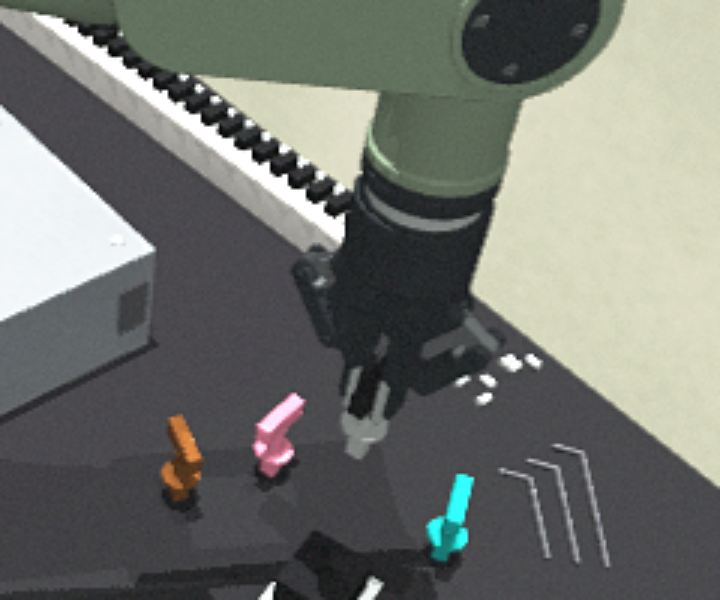

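The key is in the gripper, upright, with its collar near crop (363,428). Carrying it to the lock.

Call:
send_rows([
  {"delta_pos":[-0.01,0.15,0],"twist":[0,0,0],"fingers":0},
  {"delta_pos":[-0.03,0.33,0],"twist":[0,0,0],"fingers":0},
  {"delta_pos":[-0.03,0.5,0],"twist":[0,0,0],"fingers":0},
  {"delta_pos":[-0.04,0.67,0],"twist":[0,0,0],"fingers":0},
  {"delta_pos":[-0.05,0.85,0],"twist":[0,0,0],"fingers":0},
  {"delta_pos":[-0.06,1,0],"twist":[0,0,0],"fingers":0},
])

```text
t: 5.33
ee_pos: [0.5837, -0.0436, 0.2841]
orientation: [-0.158, 0.987, 0.002, -0.003]
force: [-1.1, 0.1, -1.5]
opening: 0.0113
grasp_force: 59.1
```

Call:
send_rows([
  {"delta_pos":[-0.01,0.15,0],"twist":[0,0,0.05],"fingers":0},
  {"delta_pos":[-0.03,0.33,0],"twist":[0,0,0.1],"fingers":0},
  {"delta_pos":[-0.03,0.5,0],"twist":[0,0,0.16],"fingers":0},
  {"delta_pos":[-0.04,0.67,0],"twist":[0,0,0.22],"fingers":0},
  {"delta_pos":[-0.05,0.85,0],"twist":[0,0,0.28],"fingers":0},
  {"delta_pos":[-0.06,1,0],"twist":[0,0,0.31],"fingers":0},
  {"delta_pos":[-0.06,1,0],"twist":[0,0,0.31],"fingers":0},
  {"delta_pos":[-0.06,1,0],"twist":[0,0,0.31],"fingers":0},
  {"delta_pos":[-0.06,1,0],"twist":[0,0,0.31],"fingers":0},
])

```text
t: 6.08
ee_pos: [0.5344, 0.1474, 0.2857]
orientation: [0.084, 0.996, -0.001, -0.002]
force: [-0.3, -0.3, -1.3]
opening: 0.0112
grasp_force: 59.2
```

```bash
python3 -c "
from h import *;from station import robot
go(robot.read_state(),[.5325,.1615,.250],80)"
```

```text
d [0.0203 0.0685 0.1784] tw [-0.0012 -0.0023  0.0038] pos [0.5344 0.1474 0.2857] yaw 80.35 F [-0.26 -0.29 -1.26] T [0.01  0.041 0.01 ] t 6.0833 op 0.011168671674445305 59.16310185799375 j6 -1.29
```

Call:
send_rows([
  {"delta_pos":[0.02,0.068,0.1],"twist":[0,0,0.003],"fingers":0},
  {"delta_pos":[0.02,0.068,0.2],"twist":[0,0,0.003],"fingers":0},
  {"delta_pos":[0.02,0.068,0.22],"twist":[0,0,0.003],"fingers":0},
  {"delta_pos":[0.02,0.068,0.22],"twist":[0,0,0.003],"fingers":0},
  {"delta_pos":[0.02,0.068,0.22],"twist":[0,0,0.003],"fingers":0},
  {"delta_pos":[0.02,0.068,0.22],"twist":[0,0,0.003],"fingers":0},
  {"delta_pos":[0.02,0.068,0.22],"twist":[0,0,0.003],"fingers":0},
])

```text
t: 6.67
ee_pos: [0.5346, 0.1613, 0.2453]
orientation: [0.087, 0.996, 0.0, 0.001]
force: [0.3, -0.3, -1.0]
opening: 0.0108
grasp_force: 59.2
```

```bash
python3 -c "
from h import *;from station import robot
go(robot.read_state(),[.5325,.1615,.240],80)
c=robot.camera('side')
a=cv2.resize(c['img'][90:215,200:350,::-1],None,fx=4,fy=4,interpolation=cv2.INTER_CUBIC)
cv2.imwrite('pics/s3.png',a)
w=np.linalg.inv(c['extrinsics'])
for p in([.5325,.1615,.114],[.5325,.1615,.123],[.5325,.1615,.148]):
  q=c['K']@(w@[*p,1])[:3];print(q[:2]/q[2],((q[:2]/q[2]-[200,90])*4).round(1))"
```

```text
d [ 0.0105 -0.001   0.0265] tw [ 0.0005  0.0016 -0.0003] pos [0.5346 0.1613 0.2453] yaw 79.97 F [ 0.32 -0.34 -0.96] T [-0.003  0.001 -0.031] t 6.6667 op 0.010805614480856948 59.22044344159076 j6 -1.26
[269.94219597 178.38864177] [279.8 353.6]
[269.72133381 175.61109865] [278.9 342.4]
[269.09437479 167.72651697] [276.4 310.9]
```

View pics/s3.png

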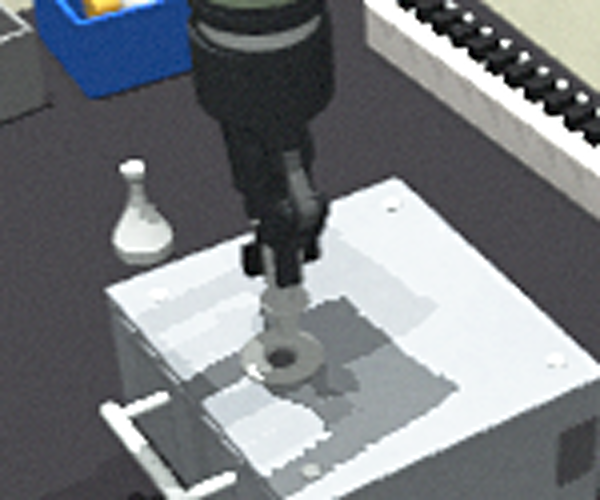

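Call:
send_rows([
  {"delta_pos":[0.007,0.001,0.01],"twist":[0,0,0],"fingers":0},
  {"delta_pos":[0.007,0.001,0.025],"twist":[0,0,0],"fingers":0},
  {"delta_pos":[0.007,0.001,0.04],"twist":[0,0,0],"fingers":0},
  {"delta_pos":[0.007,0.001,0.05],"twist":[0,0,0],"fingers":0},
  {"delta_pos":[0.007,0.001,0.06],"twist":[0,0,0],"fingers":0},
  {"delta_pos":[0.007,0.001,0.06],"twist":[0,0,0],"fingers":0},
])

```text
t: 7.22
ee_pos: [0.5318, 0.1622, 0.2311]
orientation: [0.087, 0.996, -0.0, -0.001]
force: [-0.2, -0.8, -0.5]
opening: 0.011
grasp_force: 59.2
```

```bash
python3 -c "
from h import *;from station import robot
go(robot.read_state(),[.533,.162,.2235],80)"
```

```text
d [-0.0061 -0.0002  0.0379] tw [-0.0003 -0.0008  0.0003] pos [0.5318 0.1622 0.2311] yaw 80.03 F [-0.15 -0.82 -0.53] T [ 0.008  0.016 -0.028] t 7.2167 op 0.011022905930007171 59.2208143582684 j6 -1.26
```

Call:
send_rows([
  {"delta_pos":[-0.003,0,0.008],"twist":[0,0,0],"fingers":0},
  {"delta_pos":[-0.003,0,0.015],"twist":[0,0,0],"fingers":0},
  {"delta_pos":[-0.003,0,0.022],"twist":[0,0,0],"fingers":0},
  {"delta_pos":[-0.003,0,0.028],"twist":[0,0,0],"fingers":0},
  {"delta_pos":[-0.003,0,0.028],"twist":[0,0,0],"fingers":0},
])

```text
t: 7.63
ee_pos: [0.5331, 0.1622, 0.2271]
orientation: [0.087, 0.996, 0.0, 0.0]
force: [-1.1, -0.3, 4.1]
opening: 0.0107
grasp_force: 60.0
```

```bash
python3 -c "
from h import *;from station import robot
go(robot.read_state(),[.533,.162,.221],80)"
```

```text
d [ 0.0005 -0.001   0.0306] tw [0.0001 0.0005 0.0003] pos [0.5331 0.1622 0.2271] yaw 80.02 F [-1.07 -0.29  4.05] T [-0.12   0.275  0.007] t 7.6333 op 0.010693288148820373 59.966099017183296 j6 -1.26
```

Call:
send_rows([
  {"delta_pos":[0.005,0,0],"twist":[0,0,0],"fingers":0},
  {"delta_pos":[0.005,0,0],"twist":[0,0,0],"fingers":0},
  {"delta_pos":[0.005,0,0],"twist":[0,0,0],"fingers":0},
])

```text
t: 7.88
ee_pos: [0.5321, 0.1623, 0.2266]
orientation: [0.087, 0.996, 0.0, 0.0]
force: [0.1, -0.4, 2.1]
opening: 0.0109
grasp_force: 59.6
```

```bash
python3 -c "
from h import *;from station import robot
go(robot.read_state(),[.533,.162,.221],80)"
```

```text
d [-0.0046 -0.0005  0.0281] tw [0.0001 0.0006 0.0002] pos [0.5321 0.1623 0.2266] yaw 80.02 F [ 0.14 -0.4   2.06] T [-0.124  0.053  0.014] t 7.8833 op 0.010865539396078091 59.61132795433514 j6 -1.26
```

Call:
send_rows([
  {"delta_pos":[0.001,-0.004,0],"twist":[0,0,0],"fingers":0},
  {"delta_pos":[0.001,-0.004,0.003],"twist":[0,0,0],"fingers":0},
  {"delta_pos":[0.001,-0.004,0.006],"twist":[0,0,0],"fingers":0},
  {"delta_pos":[0.001,-0.004,0.006],"twist":[0,0,0],"fingers":0},
])

```text
t: 8.22
ee_pos: [0.5309, 0.1615, 0.2241]
orientation: [0.087, 0.996, -0.0, -0.001]
force: [-1.0, -0.6, -0.4]
opening: 0.0112
grasp_force: 59.2
```

```bash
python3 -c "
from h import *;from station import robot
go(robot.read_state(),[.533,.162,.221],80)"
```

```text
d [-0.0101  0.0044  0.0153] tw [-0.0004 -0.0012  0.0002] pos [0.5309 0.1615 0.2241] yaw 80.02 F [-1.03 -0.59 -0.4 ] T [-0.041 -0.009 -0.001] t 8.2167 op 0.011216232833315342 59.21202633966459 j6 -1.26
```

Call:
send_rows([
  {"delta_pos":[0,0,0.005],"twist":[0,0,0],"fingers":0},
  {"delta_pos":[0,0,0.01],"twist":[0,0,0],"fingers":0},
  {"delta_pos":[0,0,0.014],"twist":[0,0,0],"fingers":0},
  {"delta_pos":[0,0,0.014],"twist":[0,0,0],"fingers":0},
])

```text
t: 8.55
ee_pos: [0.5312, 0.1616, 0.2218]
orientation: [0.087, 0.996, -0.0, -0.0]
force: [0.2, 0.0, -2.2]
opening: 0.0113
grasp_force: 59.2
```

```bash
python3 -c "
from h import *;from station import robot
go(robot.read_state(),[.532,.161,.221],80)"
```

```text
d [-0.0043 -0.002   0.0039] tw [-0.0002 -0.0006  0.0002] pos [0.5312 0.1616 0.2218] yaw 80.02 F [ 0.17  0.02 -2.18] T [0.045 0.097 0.005] t 8.55 op 0.011279958004464902 59.20556836397736 j6 -1.26
```

Call:
send_rows([
  {"delta_pos":[0,0,0.004],"twist":[0,0,0],"fingers":0},
  {"delta_pos":[0,0,0.008],"twist":[0,0,0],"fingers":0},
  {"delta_pos":[0,0,0.01],"twist":[0,0,0],"fingers":0},
  {"delta_pos":[0,0,0.01],"twist":[0,0,0],"fingers":0},
])

```text
t: 8.88
ee_pos: [0.5315, 0.1616, 0.2208]
orientation: [0.087, 0.996, 0.0, -0.0]
force: [-1.9, 0.1, 3.0]
opening: 0.0108
grasp_force: 59.8
```

```bash
python3 -c "
from h import *;from station import robot
go(robot.read_state(),[.532,.161,.221],80)"
```

```text
d [-0.0031 -0.0025 -0.0011] tw [-0.     -0.0001  0.0002] pos [0.5315 0.1616 0.2208] yaw 80.02 F [-1.89  0.08  2.97] T [-0.017  0.436  0.008] t 8.8833 op 0.010752940642433494 59.800351757439785 j6 -1.26
```

Call:
send_rows([
  {"delta_pos":[0.003,0,0.003],"twist":[0,0,-0.03],"fingers":0},
  {"delta_pos":[0.003,0,0.003],"twist":[0,0,-0.06],"fingers":0},
  {"delta_pos":[0.003,0,0.003],"twist":[0,0,-0.09],"fingers":0},
  {"delta_pos":[0.003,0,0.003],"twist":[0,0,-0.09],"fingers":0},
])

```text
t: 9.22
ee_pos: [0.5313, 0.1615, 0.2206]
orientation: [0.016, 1.0, -0.0, 0.001]
force: [-1.5, -1.0, 5.3]
opening: 0.0107
grasp_force: 60.1
```

```bash
python3 -c "
from h import *;from station import robot
go(robot.read_state(),[.532,.161,.221],80)"
```

```text
d [-0.0036 -0.0024 -0.002 ] tw [-0.0002  0.0008  0.0907] pos [0.5313 0.1615 0.2206] yaw 88.16 F [-1.47 -1.02  5.35] T [-0.177  0.347 -0.075] t 9.2167 op 0.010709921253178531 60.0558470771648 j6 -1.4
```

Call:
send_rows([
  {"delta_pos":[0.002,-0.002,0],"twist":[0,0,-0.03],"fingers":0},
  {"delta_pos":[0.002,-0.002,0],"twist":[0,0,-0.06],"fingers":0},
  {"delta_pos":[0.002,-0.002,0],"twist":[0,0,-0.09],"fingers":0},
  {"delta_pos":[0.002,-0.002,0],"twist":[0,0,-0.09],"fingers":0},
])

```text
t: 9.55
ee_pos: [0.5311, 0.1612, 0.2206]
orientation: [-0.054, 0.999, -0.0, 0.001]
force: [-1.2, -0.0, 5.8]
opening: 0.0111
grasp_force: 60.0
```

Call:
send_rows([
  {"delta_pos":[0.001,0,0],"twist":[0,0,-0.03],"fingers":0},
  {"delta_pos":[0.001,0,0],"twist":[0,0,-0.06],"fingers":0},
  {"delta_pos":[0.001,0,0],"twist":[0,0,-0.09],"fingers":0},
  {"delta_pos":[0.001,0,0],"twist":[0,0,-0.09],"fingers":0},
])

```text
t: 9.88
ee_pos: [0.531, 0.1612, 0.2206]
orientation: [-0.124, 0.992, -0.0, 0.001]
force: [-0.9, -0.9, 5.4]
opening: 0.011
grasp_force: 60.1
```

Call:
send_rows([
  {"delta_pos":[0.001,0,0],"twist":[0,0,-0.03],"fingers":0},
  {"delta_pos":[0.001,0,0],"twist":[0,0,-0.06],"fingers":0},
  {"delta_pos":[0.001,0,0],"twist":[0,0,-0.09],"fingers":0},
  {"delta_pos":[0.001,0,0],"twist":[0,0,-0.09],"fingers":0},
])

```text
t: 10.22
ee_pos: [0.531, 0.1612, 0.2206]
orientation: [-0.194, 0.981, -0.0, 0.001]
force: [-0.0, -0.9, 5.0]
opening: 0.0111
grasp_force: 60.1
```

Call:
send_rows([
  {"delta_pos":[0,0,0],"twist":[0,0,-0.03],"fingers":0},
  {"delta_pos":[0,0,0],"twist":[0,0,-0.06],"fingers":0},
  {"delta_pos":[0,0,0],"twist":[0,0,-0.09],"fingers":0},
  {"delta_pos":[0,0,0],"twist":[0,0,-0.09],"fingers":0},
])

```text
t: 10.55
ee_pos: [0.5312, 0.1612, 0.2206]
orientation: [-0.263, 0.965, -0.0, 0.001]
force: [-0.5, -0.9, 5.5]
opening: 0.0108
grasp_force: 60.1
```

Call:
send_rows([
  {"delta_pos":[0,0,0],"twist":[0,0,-0.03],"fingers":0},
  {"delta_pos":[0,0,0],"twist":[0,0,-0.06],"fingers":0},
  {"delta_pos":[0,0,0],"twist":[0,0,-0.09],"fingers":0},
  {"delta_pos":[0,0,0],"twist":[0,0,-0.09],"fingers":0},
])

```text
t: 10.88
ee_pos: [0.5311, 0.1611, 0.2206]
orientation: [-0.33, 0.944, -0.0, 0.001]
force: [0.1, -1.6, 6.0]
opening: 0.0113
grasp_force: 60.1
```

```bash
python3 -c "
from h import *;from station import robot
go(robot.read_state(),[.532,.161,.221],80)"
```

```text
d [-0.0031 -0.0033 -0.0022] tw [-5.000e-04  1.900e-03  5.391e-01] pos [0.5311 0.1611 0.2206] yaw 128.52 F [ 0.08 -1.56  6.03] T [-0.219 -0.079 -0.074] t 10.8833 op 0.011318651145305794 60.08339922409505 j6 -2.1
```

Call:
send_rows([
  {"delta_pos":[0,0,0],"twist":[0,0,-0.03],"fingers":0},
  {"delta_pos":[0,0,0],"twist":[0,0,-0.06],"fingers":0},
  {"delta_pos":[0,0,0],"twist":[0,0,-0.09],"fingers":0},
  {"delta_pos":[0,0,0],"twist":[0,0,-0.09],"fingers":0},
])

```text
t: 11.22
ee_pos: [0.5312, 0.1612, 0.2205]
orientation: [-0.395, 0.918, -0.001, 0.001]
force: [-0.3, -1.0, 5.7]
opening: 0.0109
grasp_force: 60.1
```

Call:
send_rows([
  {"delta_pos":[0,0,0],"twist":[0,0,-0.03],"fingers":0},
  {"delta_pos":[0,0,0],"twist":[0,0,-0.06],"fingers":0},
  {"delta_pos":[0,0,0],"twist":[0,0,-0.09],"fingers":0},
  {"delta_pos":[0,0,0],"twist":[0,0,-0.09],"fingers":0},
])

```text
t: 11.55
ee_pos: [0.5311, 0.1612, 0.2203]
orientation: [-0.459, 0.888, -0.001, 0.001]
force: [1.5, -1.0, 4.5]
opening: 0.0114
grasp_force: 60.0
```

Call:
send_rows([
  {"delta_pos":[0,0,0],"twist":[0,0,-0.03],"fingers":0},
  {"delta_pos":[0,0,0],"twist":[0,0,-0.06],"fingers":0},
  {"delta_pos":[0,0,0],"twist":[0,0,-0.06],"fingers":0},
])

```text
t: 11.8
ee_pos: [0.5312, 0.1612, 0.2203]
orientation: [-0.501, 0.866, -0.001, 0.001]
force: [2.6, -0.8, 4.2]
opening: 0.0108
grasp_force: 59.9
```

```bash
python3 -c "
from h import *;from station import robot
go(robot.read_state(),[.532,.161,.221],80)"
```

```text
d [-0.0011 -0.0042 -0.0035] tw [-7.000e-04  2.000e-03  7.785e-01] pos [0.5312 0.1612 0.2203] yaw 150.07 F [ 2.56 -0.83  4.23] T [-0.067 -0.548 -0.002] t 11.8 op 0.010764216617688605 59.94939505588263 j6 -2.48
```

Call:
send_rows([
  {"delta_pos":[-0.002,-0.004,0],"twist":[0,0,0],"fingers":0},
  {"delta_pos":[-0.002,-0.004,0.001],"twist":[0,0,0],"fingers":0},
  {"delta_pos":[-0.002,-0.004,0.002],"twist":[0,0,0],"fingers":0},
])

```text
t: 12.05
ee_pos: [0.5315, 0.1612, 0.22]
orientation: [-0.5, 0.866, -0.0, 0.001]
force: [2.2, -0.1, 6.8]
opening: 0.0111
grasp_force: 60.3
```

```bash
python3 -c "
from h import *;from station import robot
go(robot.read_state(),[.532,.161,.221],80)"
```

```text
d [-0.0001 -0.0026 -0.005 ] tw [-2.000e-04  9.000e-04  7.782e-01] pos [0.5315 0.1612 0.22  ] yaw 150.04 F [ 2.17 -0.11  6.85] T [-0.049 -0.234 -0.051] t 12.05 op 0.011097706076861029 60.28088041464798 j6 -2.48
```

Call:
send_rows([
  {"delta_pos":[-0.001,-0.001,0],"twist":[0,0,-0.03],"fingers":0},
  {"delta_pos":[-0.001,-0.001,0],"twist":[0,0,-0.06],"fingers":0},
  {"delta_pos":[-0.001,-0.001,0],"twist":[0,0,-0.06],"fingers":0},
])

```text
t: 12.3
ee_pos: [0.531, 0.1611, 0.2185]
orientation: [-0.541, 0.841, 0.0, -0.001]
force: [2.9, -1.2, -0.1]
opening: 0.0109
grasp_force: 59.5
```

```bash
python3 -c "
from h import *;from station import robot
go(robot.read_state(),[.532,.161,.221],80)"
```

```text
d [-0.0019 -0.0048 -0.0124] tw [-0.000e+00 -7.000e-04  8.391e-01] pos [0.531  0.1611 0.2185] yaw 155.52 F [ 2.89 -1.17 -0.09] T [-0.253 -0.413  0.007] t 12.3 op 0.010945193815638882 59.521969829220325 j6 -2.58
```

It dropped in at a key yaw of about 65°. I'll centre it slightly and lower it.

Call:
send_rows([
  {"delta_pos":[-0.003,-0.002,0.004],"twist":[0,0,-0.03],"fingers":0},
  {"delta_pos":[-0.003,-0.002,0.01],"twist":[0,0,-0.03],"fingers":0},
  {"delta_pos":[-0.003,-0.002,0.016],"twist":[0,0,-0.03],"fingers":0},
  {"delta_pos":[-0.003,-0.002,0.02],"twist":[0,0,-0.03],"fingers":0},
])

```text
t: 12.63
ee_pos: [0.5314, 0.1612, 0.2145]
orientation: [-0.561, 0.828, 0.0, -0.001]
force: [0.1, -2.1, 1.1]
opening: 0.0109
grasp_force: 59.5
```

```bash
python3 -c "
from h import *;from station import robot
go(robot.read_state(),[.532,.161,.206],80)"
```

```text
d [-0.0001 -0.0035  0.0424] tw [ 1.000e-04 -1.300e-03  8.688e-01] pos [0.5314 0.1612 0.2145] yaw 158.19 F [ 0.14 -2.13  1.07] T [-0.447 -0.172 -0.019] t 12.6333 op 0.010933945831559757 59.49880965985358 j6 -2.62
```

Call:
send_rows([
  {"delta_pos":[0.002,-0.001,0.006],"twist":[0,0,0],"fingers":0},
  {"delta_pos":[0.002,-0.001,0.014],"twist":[0,0,0],"fingers":0},
  {"delta_pos":[0.002,-0.001,0.022],"twist":[0,0,0],"fingers":0},
  {"delta_pos":[0.002,-0.001,0.03],"twist":[0,0,0],"fingers":0},
  {"delta_pos":[0.002,-0.001,0.034],"twist":[0,0,0],"fingers":0},
  {"delta_pos":[0.002,-0.001,0.034],"twist":[0,0,0],"fingers":0},
])

```text
t: 13.13
ee_pos: [0.5314, 0.1611, 0.2079]
orientation: [-0.561, 0.828, 0.0, -0.001]
force: [-0.0, -1.8, -1.7]
opening: 0.0109
grasp_force: 59.2
```

```bash
python3 -c "
from h import *;from station import robot
go(robot.read_state(),[.532,.161,.206],80)"
```

```text
d [-0.0006 -0.0027  0.0093] tw [ 3.000e-04 -1.000e-03  8.701e-01] pos [0.5314 0.1611 0.2079] yaw 158.31 F [-0.01 -1.79 -1.68] T [-0.478  0.04  -0.023] t 13.1333 op 0.010912221573334397 59.2473804380279 j6 -2.62
```

Call:
send_rows([
  {"delta_pos":[0.002,-0.001,0.005],"twist":[0,0,0],"fingers":0},
  {"delta_pos":[0.002,-0.001,0.01],"twist":[0,0,0],"fingers":0},
  {"delta_pos":[0.002,-0.001,0.013],"twist":[0,0,0],"fingers":0},
  {"delta_pos":[0.002,-0.001,0.013],"twist":[0,0,0],"fingers":0},
])

```text
t: 13.47
ee_pos: [0.5317, 0.1608, 0.2061]
orientation: [-0.561, 0.827, 0.0, -0.0]
force: [-2.4, -0.4, 2.4]
opening: 0.0105
grasp_force: 59.7
```

```bash
python3 -c "
from h import *;from station import robot
go(robot.read_state(),[.532,.161,.206],80)"
```

```text
d [-0.0013 -0.001   0.0005] tw [ 3.000e-04 -4.000e-04  8.702e-01] pos [0.5317 0.1608 0.2061] yaw 158.32 F [-2.37 -0.43  2.44] T [-0.279  0.437  0.025] t 13.4667 op 0.01053593172621789 59.749882466567215 j6 -2.63
```

Call:
send_rows([
  {"delta_pos":[0,0,0.003],"twist":[0,0,0],"fingers":0},
  {"delta_pos":[0,0,0.003],"twist":[0,0,0],"fingers":0},
  {"delta_pos":[0,0,0.003],"twist":[0,0,0.05],"fingers":0},
  {"delta_pos":[0,0,0.003],"twist":[0,0,0.1],"fingers":0},
  {"delta_pos":[0,0,0.003],"twist":[0,0,0.15],"fingers":0},
  {"delta_pos":[0,0,0.003],"twist":[0,0,0.2],"fingers":0},
  {"delta_pos":[0,0,0.003],"twist":[0,0,0.2],"fingers":0},
])

```text
t: 14.05
ee_pos: [0.5314, 0.1608, 0.2061]
orientation: [-0.424, 0.906, 0.0, -0.001]
force: [-3.3, -2.0, 7.5]
opening: 0.0109
grasp_force: 60.4
```

```bash
python3 -c "
from h import *;from station import robot
go(robot.read_state(),[.532,.161,.206],95)"
```

```text
d [-0.0028 -0.0014  0.0005] tw [ 2.000e-04 -9.000e-04  5.023e-01] pos [0.5314 0.1608 0.2061] yaw 140.2 F [-3.3  -2.04  7.51] T [-0.461  0.9    0.037] t 14.05 op 0.010914077942849244 60.36398037860636 j6 -2.31
```

Call:
send_rows([
  {"delta_pos":[0.002,0.001,-0.002],"twist":[0,0,0.06],"fingers":0},
  {"delta_pos":[0.002,0.001,-0.002],"twist":[0,0,0.12],"fingers":0},
  {"delta_pos":[0.002,0.001,-0.002],"twist":[0,0,0.18],"fingers":0},
  {"delta_pos":[0.002,0.001,-0.002],"twist":[0,0,0.24],"fingers":0},
  {"delta_pos":[0.002,0.001,-0.002],"twist":[0,0,0.3],"fingers":0},
  {"delta_pos":[0.002,0.001,-0.002],"twist":[0,0,0.36],"fingers":0},
  {"delta_pos":[0.002,0.001,-0.002],"twist":[0,0,0.36],"fingers":0},
])

```text
t: 14.63
ee_pos: [0.5308, 0.1611, 0.2061]
orientation: [-0.154, 0.988, 0.001, -0.001]
force: [-4.2, 0.5, 5.5]
opening: 0.0113
grasp_force: 60.1
```

```bash
python3 -c "
from h import *;from station import robot
go(robot.read_state(),[.532,.161,.206],95)"
```

```text
d [-0.0055 -0.0024  0.0005] tw [ 0.0008 -0.0011  0.1418] pos [0.5308 0.1611 0.2061] yaw 107.76 F [-4.17  0.48  5.46] T [-0.102  0.801  0.008] t 14.6333 op 0.01131623583078458 60.134168972144835 j6 -1.74
```

Call:
send_rows([
  {"delta_pos":[0.002,0,0],"twist":[0,0,0.03],"fingers":0},
  {"delta_pos":[0.002,0,0],"twist":[0,0,0.06],"fingers":0},
  {"delta_pos":[0.002,0,0],"twist":[0,0,0.1],"fingers":0},
  {"delta_pos":[0.002,0,0],"twist":[0,0,0.1],"fingers":0},
  {"delta_pos":[0.002,0,0],"twist":[0,0,0.1],"fingers":0},
])

```text
t: 15.05
ee_pos: [0.5306, 0.1612, 0.2061]
orientation: [-0.079, 0.997, 0.001, -0.001]
force: [-4.5, 1.6, 5.8]
opening: 0.011
grasp_force: 60.2
```

```bash
python3 -c "
from h import *;from station import robot
go(robot.read_state(),[.532,.161,.206],95)
c=robot.camera('side')
cv2.imwrite('pics/s4.png',cv2.resize(c['img'][90:265,170:370,::-1],None,fx=3,fy=3,interpolation=cv2.INTER_CUBIC))"
```

```text
d [-0.0066 -0.002   0.0004] tw [ 0.0011 -0.0007  0.0446] pos [0.5306 0.1612 0.2061] yaw 99.01 F [-4.52  1.6   5.85] T [ 0.159  0.831 -0.036] t 15.05 op 0.011043964292377435 60.1677668094635 j6 -1.59
```

View pics/s4.png

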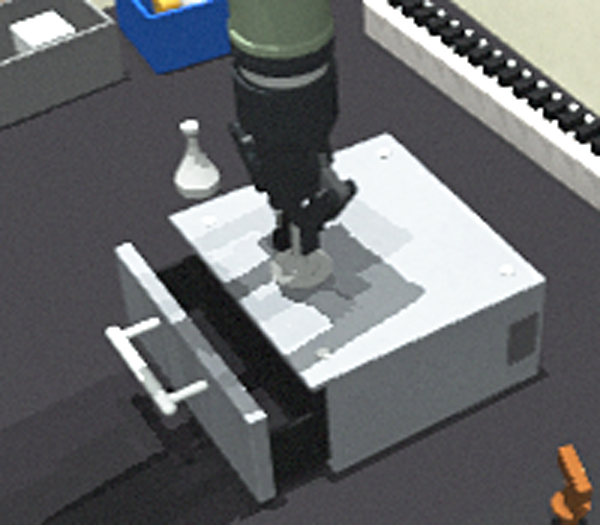

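The drawer is open and the key is home. Releasing and retreating.

Call:
send_rows([
  {"delta_pos":[0,0,-0.004],"twist":[0,0,0],"fingers":0},
  {"delta_pos":[0,0,-0.004],"twist":[0,0,0],"fingers":60},
  {"delta_pos":[0,0,-0.004],"twist":[0,0,0],"fingers":60},
  {"delta_pos":[0,0,-0.004],"twist":[0,0,0],"fingers":60},
  {"delta_pos":[0,0,-0.004],"twist":[0,0,0],"fingers":60},
  {"delta_pos":[0,0,-0.004],"twist":[0,0,0],"fingers":60},
  {"delta_pos":[0,0,-0.004],"twist":[0,0,0],"fingers":60},
])

```text
t: 15.68
ee_pos: [0.5314, 0.1603, 0.2065]
orientation: [-0.078, 0.997, -0.0, 0.0]
force: [1.0, -0.2, 1.1]
opening: 0.0515
grasp_force: 0.0
```

Call:
send_rows([
  {"delta_pos":[0,0,-0.05],"twist":[0,0,0],"fingers":60},
  {"delta_pos":[0,0,-0.15],"twist":[0,0,0],"fingers":60},
  {"delta_pos":[0,0,-0.3],"twist":[0,0,0],"fingers":60},
  {"delta_pos":[0,0,-0.45],"twist":[0,0,0],"fingers":60},
  {"delta_pos":[0,0,-0.6],"twist":[0,0,0],"fingers":60},
  {"delta_pos":[0,0,-0.7],"twist":[0,0,0],"fingers":60},
  {"delta_pos":[0,0,-0.7],"twist":[0,0,0],"fingers":60},
  {"delta_pos":[0,0,-0.7],"twist":[0,0,0],"fingers":60},
])

```text
t: 16.35
ee_pos: [0.5319, 0.1605, 0.3488]
orientation: [-0.078, 0.997, 0.0, 0.002]
force: [0.1, -0.6, -1.0]
opening: 0.0515
grasp_force: 0.0
```

```bash
python3 -c "
from h import *;from station import robot
go(robot.read_state(),[.532,.161,.206],95)
c=robot.camera('side')
cv2.imwrite('pics/s5.png',cv2.resize(c['img'][90:265,170:370,::-1],None,fx=3,fy=3,interpolation=cv2.INTER_CUBIC))"
```

```text
d [0.0024 0.0024 0.7141] tw [0.     0.0029 0.0436] pos [0.5319 0.1605 0.3488] yaw 98.92 F [ 0.12 -0.62 -1.05] T [-0.047  0.017  0.037] t 16.35 op 0.051464308105739986 0.0 j6 -1.59
```

View pics/s5.png

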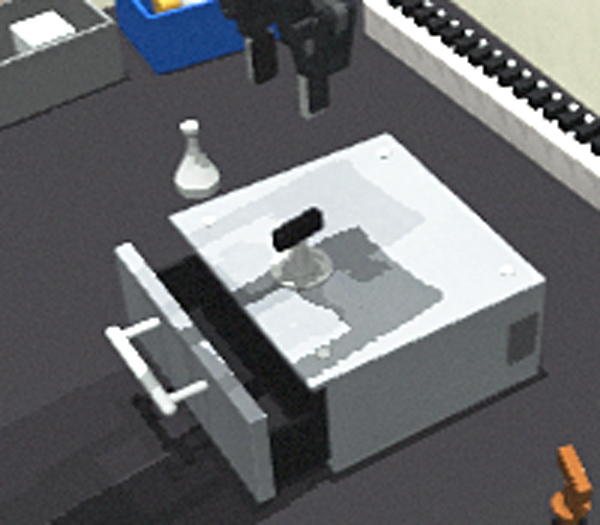

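The key sits upright and home at crop (300,255), the drawer is out, and the gripper is clear of everything.

```bash
python3 -c "
from station import robot
print(robot.job_done())"
```

```text
the job is handed in; nothing more can be done
None
```

The key is home and upright in the turned lock, the drawer has sprung open, the gripper is clear, and the job was handed in at about 16 s of robot time; no verdict came back.

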